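Square up a row of rings against the stop bar

TASK

Pick up the straightedge by its wooden grip, set it down on the near side of the three loose bronze rings and, with it, push all three together as one group until they lie in a row against the aluminium stop bar. Do not touch the rings with the fingers; at the end leave the straightedge lying flat on the bench and let go of it.

Things in the scene. Friction and masses are not known exactly. Their poses are not given: they have to be found in the camera images.
- straightedge: loose straightedge: flat steel blade 50 mm wide (x), 280 mm long (y), 12 mm thick; above it on two posts a pale beech grip 22 mm wide (x), 130 mm long (y), along the blade's middle, 36 to 70 mm above the bench: grasp it across the 22 mm. 0.3 to 0.55 kg. Origin: centre of the underside; z up. Both long edges are alike; either may push. Starts left of the rings, lying roughly across in front of the robot (yaw within 23 degrees of zero).
- ring_a: one of three identical flat bronze rings with small bolt holes, lying on the bench: outside diameter 68 mm, 8 mm thick, about 0.05 kg. Origin: centre of the underside; z up. They start in an uneven row, centres 110 to 150 mm in front of the stop bar's face, about 80 mm apart along it. This one starts at the left end of the row, seen from the robot.
- ring_b: one of three identical flat bronze rings with small bolt holes, lying on the bench: outside diameter 68 mm, 8 mm thick, about 0.05 kg. Origin: centre of the underside; z up. They start in an uneven row, centres 110 to 150 mm in front of the stop bar's face, about 80 mm apart along it. This one starts in the middle.
- ring_c: one of three identical flat bronze rings with small bolt holes, lying on the bench: outside diameter 68 mm, 8 mm thick, about 0.05 kg. Origin: centre of the underside; z up. They start in an uneven row, centres 110 to 150 mm in front of the stop bar's face, about 80 mm apart along it. This one starts at the right end.
- stop_bar: low bare aluminium bar fixed to the bench: 340 mm long (y), 24 mm deep (x), 22 mm high. Origin: on its front face (towards the robot), at mid-length, at bench height; x points away from the robot into the bar, square to the face; y along the bar to the left. Its yaw varies by up to 9 degrees. A ring touching the bar has its centre 34 mm in front of the face.
There are look-alikes about, which are no part of the job. Leave any yellow look-alike of the ring_a alone.

How it is judged:
By the outcome, as a careful person would: the job done as asked, in the order asked, and still so for the second after the job is handed in, with the robot touching nothing.
It also fails if it takes over 35 s, if anything falls off the work surface, if the arm or the gripper's body presses on something with over 40 N, if the wrist force passes 120 N, or if a joint passes its speed limit or range.

ROBOT

A 6-joint arm with a two-finger parallel gripper is mounted at the origin on a cart in front of the work surface, level with it; the furniture and walls round the work are solid. World frame = base frame: x ahead of the robot, y to its left, z up, the work surface at z = 0. Lengths are in mm, angles in degrees, forces in N, time in s.
With the tool pointing down it reaches from about 425 to 1125 mm from the base axis. Payload 14.9 kg.
Tool frame: the origin (TCP) lies midway between the tips of the shut fingers; the grasp point (between the pads) lies 19 mm behind it; z points along the fingers, y is the line along which they close (so a half turn about z gives the same grasp; the last joint's range is limited). The gripper opens to 91 mm and grips with 3 to 60 N. Pads are 32 mm wide; open, the fingers measure 118 mm over their backs; the gripper's body (76 mm by 178 mm) begins 60 mm behind the grasp point.
Start: joints at [61.69, 21.709, 99.362, -0, 58.929, -1.908], TCP at [311.274, 626.998, 213.932] pointing down, gripper open.
Joint ranges: [-158.91, 158.91], [-42.39, 125.64], [0.06, 152.35], [-60.88, 240.88], [17.5, 164.5], [-176.32, 176.32]. Speed limits (degrees/s): [108.29, 108.29, 136.94, 180, 180, 180].

INTERFACE

Orientations are given as [roll, pitch, yaw] about the fixed x, y, z axes, in that order (R = Rz(yaw) Ry(pitch) Rx(roll)).
In Python, from rig import r gives the robot as it stands.
- The arm moves only by the tool jog_arm, never from a script. Its argument "series" is a list of rows, each a list of 7 numbers: the shift along the tool's x, y, z in m, then the turn, a rotation vector about the tool's x, y, z in rad, then the closure, from -1 (fully open) to 1 (shut). In form: [[dx, dy, dz, ax, ay, az, grip], ...]. A call has 1 to 20 rows; each row shifts and turns the commanded pose from where the row before left it, along the tool's axes as they then stand; what a row does not reach is not made up. A row lasts 1/12 s, in which the tool goes at most 41.7 mm and 7.16 degrees, less where a joint would pass 70% of its speed; a pose out of reach is approached as far as the arm can. A call with a gripper value outside its range is refused whole. The fingers move at their own pace and stop on an object; "force" is the grip in N (left out, the last holds). Time passes only in rows, so rows that do not move let the fingers close. It gives the time, the measured TCP pose, the force, the opening and the grip force at its end, in the units of the state.
- r.get_state(): the state, without advancing time (a new reading comes with each control period).
- r.get_image(name): name is "scene" or "top" or "wrist"; returns a dict with "color" (400x640x3 uint8, blue, green, red), "z_map" (400x640 float32, mm along the optical axis (not along the pixel's ray), 0 where there is no reading), "fx", "fy", "cx", "cy" (pixels), "k1" (the pictures are not rectified: a ray, as slopes to the right and down, at radius r is drawn at 1 + k1 r^2 times it, then the intrinsics apply), "extrinsics" (4x4, takes a point from camera to world coordinates); the wrist camera has in their place "mount" (4x4, takes a point from camera to tool coordinates, whose origin is the TCP and whose axes are the flange's). Camera axes: x right, y down, z forward; pixel columns grow to the right and rows downward; lengths in mm; the calibration is good to about 2 mm. A picture is of the moment at which its call begins: read the wrist's pose just before it.
- r.sign_off(): hands the job in; it is judged then, once.
The state is a dict: "clock": time; "qpos": joint angles; "dq": joint speeds; "effort": joint torques, N m; "ee_pos": TCP position; "eef_rot": TCP orientation; "ft_force": force on the tool from outside, world axes, zero at the start; "ft_torque": the same for the moment, N m; "finger_gap": finger opening in mm; "grip_force": force on a finger pad.
Only numpy, scipy, OpenCV 4.12 (cv2) and the standard library are available. Lean on these libraries where they do the work, as an engineer would, in place of code of your own. Each camera call takes 0.05 s, during which the arm holds its last target. There are 200 camera calls.

## Working session

There is one attempt and no reset: what is moved stays moved. The work goes in short steps, Python scripts to look and compute and a tool call to move; the robot and the scene stay as the last step left them, time stands still between calls to the robot, and variables do not carry over. Pictures are saved under pics/ and viewed, at most 10 in all, crops included, and the job is handed in when it is done.

Besides the shell and the picture viewer there is one more tool, called after "Emit:" as name(argument=value, ...) on one line, values as JSON. jog_arm: Moves the arm, as the interface text tells. Its arguments: {"type":"object","properties":{"series":{"type":"array"},"force":{"type":"number"}},"required":["series"]}

```bash
mkdir -p pics; ls; python3 - <<'E'
from rig import r
import cv2,pickle
d={n:r.get_image(n) for n in("top","scene")}
pickle.dump(d,open("im0.pkl","wb"))
for n in d:
    cv2.imwrite(f"pics/{n}0.png",d[n]["color"])
    print(n,{k:v for k,v in d[n].items() if k not in("color","z_map")})
print(r.get_state())
E
```

```text
pics
top {'fx': 485.7234869023545, 'fy': 485.7234869023545, 'cx': 323.4507284309709, 'cy': 208.88804833955592, 'k1': -0.13655919388701726, 'extrinsics': array([[-4.08130467e-03, -9.81845408e-01,  1.89638969e-01,
         3.44452118e+02],
       [-9.99966810e-01,  5.34439396e-03,  6.14957708e-03,
         1.22913467e+02],
       [-7.05143938e-03, -1.89607576e-01, -9.81834632e-01,
         1.27043945e+03],
       [ 0.00000000e+00,  0.00000000e+00,  0.00000000e+00,
         1.00000000e+00]])}
scene {'fx': 496.8173866559275, 'fy': 496.8173866559275, 'cx': 319.2176356056358, 'cy': 203.07732652938128, 'k1': -0.15961739305555947, 'extrinsics': array([[ 5.35978358e-01, -5.19095978e-01,  6.65782672e-01,
        -1.79984196e+02],
       [-8.44014294e-01, -3.47371352e-01,  4.08623318e-01,
        -3.19840023e+02],
       [ 1.91591061e-02, -7.80943346e-01, -6.24307952e-01,
         7.31470000e+02],
       [ 0.00000000e+00,  0.00000000e+00,  0.00000000e+00,
         1.00000000e+00]])}
{'clock': 0.1, 'qpos': array([ 6.16902953e+01,  2.17339104e+01,  9.93917031e+01,  3.06878898e-04,
        5.89271948e+01, -1.90958231e+00]), 'dq': array([ 0.09542402, -0.06884228, -0.05387448,  0.0010174 ,  0.02690394,
       -0.03123725]), 'effort': array([-1.62001474e-03, -7.65045047e+01, -4.35290909e+01,  6.51517790e-02,
        3.97984637e-02,  4.73177056e-05]), 'ee_pos': array([311.10632749, 626.6868936 , 213.37820688]), 'eef_rot': array([-1.79947230e+02, -2.02225008e-03,  1.53599718e+02]), 'ft_force': array([ 0.08278266,  0.36820335, -0.06675749]), 'ft_torque': array([-0.01562272, -0.02116435,  0.02078176]), 'grip_force': 0.0, 'finger_gap': 90.94885674469461}
```

View pics/top0.png

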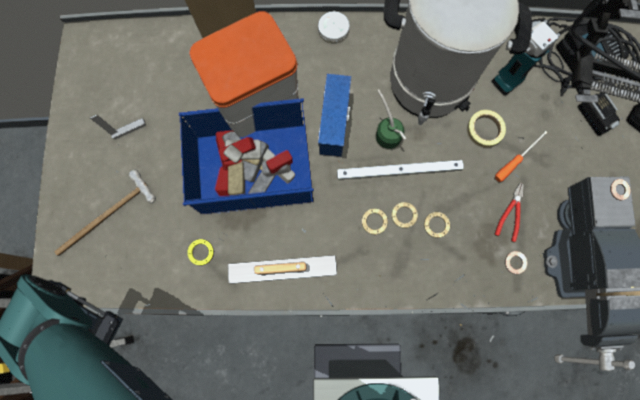

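View pics/scene0.png

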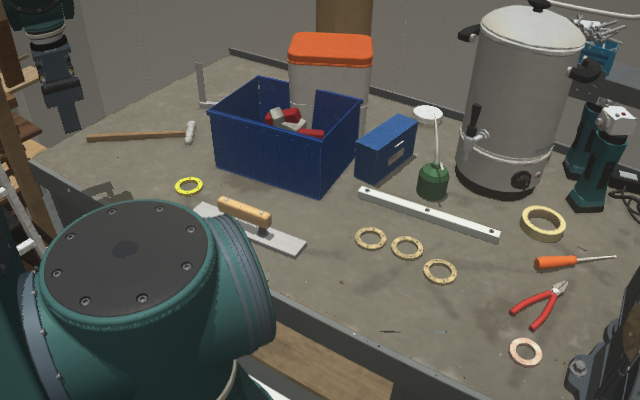

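The top view shows the bar from (338,174) to (463,165) and the bronze rings at about (374,222), (404,215) and (437,225). The straightedge is centred near (282,269), with its grip from (254,269) to (310,267). The yellow look-alike at (200,252) and the coppery one at (516,262) stay put. The scene view agrees. Next I'll measure positions.

```bash
cat > h.py <<'E'
import numpy as np,cv2
def cast(im,uv,z,E=None):
    E=im["extrinsics"] if E is None else E
    uv=np.atleast_2d(uv).astype(float)
    K=np.array([[im["fx"],0,im["cx"]],[0,im["fy"],im["cy"]],[0,0,1]])
    p=cv2.undistortPoints(uv[:,None],K,np.array([im["k1"],0,0,0.]))[:,0]
    d=np.c_[p,np.ones(len(p))]@E[:3,:3].T
    o=E[:3,3]
    return (o+d*((z-o[2])/d[:,2])[:,None])[:,:2]
def blobs(im,mask,box,amin):
    m=np.zeros_like(mask);x0,y0,x1,y1=box;m[y0:y1,x0:x1]=mask[y0:y1,x0:x1]
    cs,_=cv2.findContours(m,cv2.RETR_EXTERNAL,cv2.CHAIN_APPROX_NONE)
    return [c[:,0] for c in cs if cv2.contourArea(c)>amin]
def white(im):
    h=cv2.cvtColor(im["color"],cv2.COLOR_BGR2HSV);return cv2.inRange(h,(0,0,185),(180,50,255))
def warm(im,s=60):
    h=cv2.cvtColor(im["color"],cv2.COLOR_BGR2HSV);return cv2.inRange(h,(8,s,110),(32,255,255))
def rect(P):
    c,(a,b),_=cv2.minAreaRect(P.astype(np.float32))
    bx=cv2.boxPoints((c,(a,b),_));e=[bx[1]-bx[0],bx[2]-bx[1]];l=max(e,key=np.linalg.norm)
    yaw=np.degrees(np.arctan2(-l[0],l[1]));yaw=(yaw+90)%180-90
    return np.round(c,1),np.round(sorted((a,b)),1),round(float(yaw),2)
E
python3 - <<'E'
import pickle
from h import *
d=pickle.load(open("im0.pkl","rb"))
t,s=d["top"],d["scene"]
for b in blobs(t,warm(t),(355,195,455,245),100):
    print("top ring",rect(cast(t,b,8)),np.round(cv2.minEnclosingCircle(cast(t,b,8).astype(np.float32)),1) if 0 else "")
for b in blobs(s,warm(s),(345,220,465,290),100): print("scene ring",rect(cast(s,b,8)))
for b in blobs(t,white(t),(325,155,475,185),200): print("top bar",rect(cast(t,b,22)))
for b in blobs(s,white(s),(350,180,510,245),200): print("scene bar",rect(cast(s,b,22)))
for b in blobs(t,white(t),(215,245,345,290),200): print("top blade",rect(cast(t,b,12)))
for b in blobs(t,warm(t),(240,255,320,280),200): print("top grip",rect(cast(t,b,70)))
for b in blobs(s,warm(s),(210,190,280,235),200): print("scene grip",rect(cast(s,b,70)))
E
```

```text
top ring (array([ 545.6, -168.6]), array([65.8, 66.1]), -64.51) 
top ring (array([553.8,  -4. ]), array([65.1, 66.7]), 81.9) 
top ring (array([572.2, -82.5]), array([64. , 67.5]), 87.73) 
scene ring (array([ 542.1, -167.3]), array([67.1, 68.6]), 32.79)
scene ring (array([569.8, -80.7]), array([67.6, 68.4]), 33.3)
scene ring (array([553.3,  -1.5]), array([67. , 68.1]), 33.31)
top bar (array([694.4, -75.8]), array([ 24.8, 337.8]), 4.44)
scene bar (array([692.2, -73.4]), array([ 24.5, 337.6]), 4.52)
top blade (array([430., 240.]), array([ 49.2, 278.9]), 4.58)
top grip (array([428.3, 238.4]), array([ 21.6, 124.8]), 4.4)
scene grip (array([421. , 238.7]), array([ 33.6, 132.3]), 4.63)
```

Everything lines up: the bar yaw is 4.5° and the straightedge yaw is also about 4.5°. The bar's face centre is near (681.3, -75.4). I'll turn the tool to yaw 94.5°, so that tool x runs along the bar and tool y points into it.

Emit:
jog_arm(series=[[0,0,0,0,0,0.1032,-1],[0,0,0,0,0,0.1032,-1],[0,0,0,0,0,0.1032,-1],[0,0,0,0,0,0.1032,-1],[0,0,0,0,0,0.1032,-1],[0,0,0,0,0,0.1032,-1],[0,0,0,0,0,0.1032,-1],[0,0,0,0,0,0.1032,-1],[0,0,0,0,0,0.1032,-1],[0,0,0,0,0,0.1032,-1],[0,0,0,0,0,0,-1]])

```text
clock: 1.02
ee_pos: [311.2, 626.8, 213.6]
eef_rot: [-180.0, 0.0, 94.2]
ft_force: [-0.4, -0.9, -0.1]
finger_gap: 91.3
grip_force: 0.0
```

Emit:
jog_arm(series=[[-0.025,0.0055,0,0,0,0,-1],[-0.025,0.0055,0,0,0,0,-1],[-0.025,0.0055,0,0,0,0,-1],[-0.025,0.0055,0,0,0,0,-1],[-0.025,0.0055,0,0,0,0,-1],[-0.025,0.0055,0,0,0,0,-1],[-0.025,0.0055,0,0,0,0,-1],[-0.025,0.0055,0,0,0,0,-1],[-0.025,0.0055,0,0,0,0,-1],[-0.025,0.0055,0,0,0,0,-1],[-0.025,0.0055,0,0,0,0,-1],[-0.025,0.0055,0,0,0,0,-1],[-0.025,0.0055,0,0,0,0,-1],[-0.025,0.0055,0,0,0,0,-1],[-0.025,0.0055,0,0,0,0,-1],[-0.02,0.005,0,0,0,0,-1],[0,0,0,0,0,0,-1],[0,0,0,0,0,0,-1]])

```text
clock: 2.52
ee_pos: [429.5, 239.4, 214.0]
eef_rot: [180.0, -0.0, 94.5]
ft_force: [0.0, 0.8, 0.0]
finger_gap: 91.1
grip_force: 0.0
```

Emit:
jog_arm(series=[[0,0,0.015,0,0,0,-1],[0,0,0.025,0,0,0,-1],[0,0,0.025,0,0,0,-1],[0,0,0.025,0,0,0,-1],[0,0,0.025,0,0,0,-1],[0,0,0.025,0,0,0,-1],[0,0,0.02,0,0,0,-1],[0,0,0.015,0,0,0,-1],[0,0,0.004,0,0,0,-1],[0,0,0,0,0,0,-1],[0,0,0,0,0,0,-1]])

```text
clock: 3.43
ee_pos: [429.4, 240.6, 35.4]
eef_rot: [180.0, -0.0, 94.5]
ft_force: [0.6, -0.1, 0.3]
finger_gap: 91.5
grip_force: 0.0
```

Emit:
jog_arm(series=[[0,0,0,0,0,0,1],[0,0,0,0,0,0,1],[0,0,0,0,0,0,1],[0,0,0,0,0,0,1],[0,0,0,0,0,0,1],[0,0,0,0,0,0,1],[0,0,0,0,0,0,1],[0,0,0,0,0,0,1],[0,0,0,0,0,0,1],[0,0,0,0,0,0,1]], force=40)

```text
clock: 4.27
ee_pos: [429.3, 240.0, 34.9]
eef_rot: [-180.0, 0.0, 94.5]
ft_force: [0.3, -0.2, 0.7]
finger_gap: 27.3
grip_force: 0.0
```

Emit:
jog_arm(series=[[0,0,0,0,0,0,1],[0,0,0,0,0,0,1],[0,0,0,0,0,0,1],[0,0,0,0,0,0,1],[0,0,-0.005,0,0,0,1],[0,0,-0.01,0,0,0,1],[0,0,-0.015,0,0,0,1],[0,0,-0.015,0,0,0,1],[0,0,-0.01,0,0,0,1],[0,0,-0.005,0,0,0,1],[0,0,0,0,0,0,1]])

```text
clock: 5.18
ee_pos: [429.9, 240.3, 96.2]
eef_rot: [179.9, -0.0, 94.5]
ft_force: [0.4, 0.2, -4.6]
finger_gap: 21.8
grip_force: 40.0
```

```bash
python3 - <<'E'
from rig import r
from h import *
st=r.get_state();t=r.get_image("top");s=r.get_image("scene")
print(st["ee_pos"],st["eef_rot"],st["grip_force"],st["finger_gap"],st["ft_torque"])
cv2.imwrite("pics/lift.png",np.vstack([t["color"][180:330,150:480],s["color"][100:290,130:460]]))
for b in blobs(t,white(t),(200,225,360,295),200): print("blade",rect(cast(t,b,72)))
E
```

```text
[429.86891113 240.33112734  96.20171988] [ 1.79890299e+02 -4.31172948e-02  9.44716578e+01] 39.99861717224121 21.84315782240046 [-0.07102499  0.01106274  0.00403259]
blade (array([440.9, 122. ]), array([41.8, 49. ]), -85.27)
```

View pics/lift.png

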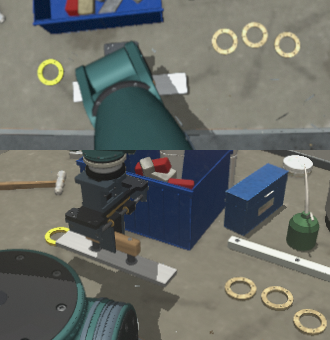

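The straightedge is gripped and level, and its centre is within about 1 mm of the TCP. The rings haven't moved. Now I'll carry it to the near side of the rings.

Emit:
jog_arm(series=[[-0.01,0,0,0,0,0,1],[-0.015,0,0,0,0,0,1],[-0.02,0.001,0,0,0,0,1],[-0.02,0.001,0,0,0,0,1],[-0.02,0.001,0,0,0,0,1],[-0.02,0.001,0,0,0,0,1],[-0.02,0.001,0,0,0,0,1],[-0.02,0.001,0,0,0,0,1],[-0.02,0.001,0,0,0,0,1],[-0.02,0.001,0,0,0,0,1],[-0.02,0.001,0,0,0,0,1],[-0.02,0,0,0,0,0,1],[-0.02,0,0,0,0,0,1],[-0.02,0,0,0,0,0,1],[-0.02,0,0,0,0,0,1],[-0.02,0,0,0,0,0,1],[-0.015,0,0,0,0,0,1],[-0.01,0,0,0,0,0,1],[-0.005,0,0,0,0,0,1],[0,0,0,0,0,0,1]])

```text
clock: 6.95
ee_pos: [464.0, -93.9, 94.6]
eef_rot: [-180.0, -0.0, 94.4]
ft_force: [0.7, 0.0, -4.0]
finger_gap: 22.2
grip_force: 40.0
```

Emit:
jog_arm(series=[[0,0,0.01,0,0,0,1],[0,0,0.015,0,0,0,1],[0,0,0.015,0,0,0,1],[0,0,0.008,0,0,0,1],[0,0,0.005,0,0,0,1],[0,0,0.003,0,0,0,1],[0,0,0,0,0,0,1],[0,0,0,0,0,0,1]])

```text
clock: 7.62
ee_pos: [464.6, -93.2, 39.2]
eef_rot: [180.0, 0.0, 94.5]
ft_force: [0.3, 0.8, -3.1]
finger_gap: 21.9
grip_force: 40.0
```

Emit:
jog_arm(series=[[0,0,0.002,0,0,0,1],[0,0,0.0015,0,0,0,1],[0,0,0.001,0,0,0,1],[0,0,0,0,0,0,1],[0,0,0,0,0,0,1]])

```text
clock: 8.03
ee_pos: [464.6, -93.4, 34.8]
eef_rot: [180.0, 0.0, 94.5]
ft_force: [-1.5, 0.5, 5.7]
finger_gap: 21.9
grip_force: 40.0
```

```bash
python3 - <<'E'
from rig import r
from h import *
st=r.get_state();t=r.get_image("top");s=r.get_image("scene")
print(st["ee_pos"],st["ft_force"],st["ft_torque"])
cv2.imwrite("pics/set.png",np.vstack([t["color"][130:330,270:540],s["color"][150:350,260:530]]))
for b in blobs(t,warm(t),(355,195,455,245),100): print("top ring",rect(cast(t,b,8))[:2])
E
```

```text
[464.63672056 -93.35300925  34.80380033] [-1.4851915   0.49239099  5.74304787] [ 0.03458536  0.55765665 -0.05377378]
top ring (array([553.6,  -4. ]), array([65.1, 66.3]))
```

View pics/set.png

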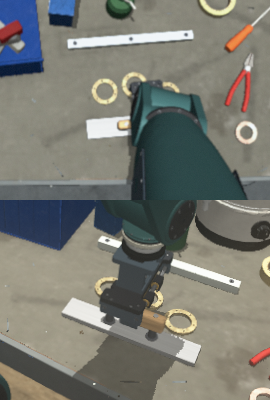

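The straightedge is down on the near side and clear of all three rings. Its blade spans from (88,130) in the top crop, under the arm, with about 10 mm of clearance. Now I'll push along +y of the tool, roughly 124 mm in all.

Emit:
jog_arm(series=[[0,0.003,0,0,0,0,1],[0,0.005,0,0,0,0,1],[0,0.005,0,0,0,0,1],[0,0.005,0,0,0,0,1],[0,0.005,0,0,0,0,1],[0,0.005,0,0,0,0,1],[0,0.005,0,0,0,0,1],[0,0.005,0,0,0,0,1],[0,0.005,0,0,0,0,1],[0,0.005,0,0,0,0,1],[0,0.005,0,0,0,0,1],[0,0.005,0,0,0,0,1],[0,0.005,0,0,0,0,1],[0,0.005,0,0,0,0,1],[0,0.005,0,0,0,0,1],[0,0.005,0,0,0,0,1],[0,0.005,0,0,0,0,1],[0,0.005,0,0,0,0,1],[0,0.005,0,0,0,0,1],[0,0.002,0,0,0,0,1]])

```text
clock: 9.8
ee_pos: [559.1, -85.9, 34.8]
eef_rot: [-180.0, -0.0, 94.5]
ft_force: [-10.2, -2.5, 16.8]
finger_gap: 21.9
grip_force: 40.0
```

Emit:
jog_arm(series=[[0,0.003,0,0,0,0,1],[0,0.004,0,0,0,0,1],[0,0.004,0,0,0,0,1],[0,0.004,0,0,0,0,1],[0,0.003,0,0,0,0,1],[0,0.003,0,0,0,0,1],[0,0.002,0,0,0,0,1],[0,0.001,0,0,0,0,1],[0,0,0,0,0,0,1],[0,0,0,0,0,0,1]])

```text
clock: 10.63
ee_pos: [582.7, -84.0, 34.8]
eef_rot: [-179.9, -0.0, 94.5]
ft_force: [-6.3, 0.0, 10.8]
finger_gap: 21.8
grip_force: 40.0
```

Emit:
jog_arm(series=[[0,0.001,0,0,0,0,1],[0,0.001,0,0,0,0,1],[0,0.001,0,0,0,0,1],[0,0,0,0,0,0,1]])

```text
clock: 10.97
ee_pos: [585.5, -83.8, 34.8]
eef_rot: [-179.9, -0.0, 94.5]
ft_force: [-7.9, -0.1, 11.4]
finger_gap: 22.1
grip_force: 40.0
```

Emit:
jog_arm(series=[[0,0.001,0,0,0,0,1],[0,0,0,0,0,0,1]])

```text
clock: 11.13
ee_pos: [586.5, -83.8, 34.8]
eef_rot: [-179.9, -0.0, 94.5]
ft_force: [-7.2, -1.8, 11.8]
finger_gap: 21.6
grip_force: 40.0
```

```bash
cat > look.py <<'E'
import sys
from rig import r
from h import *
st=r.get_state();t=r.get_image("top");s=r.get_image("scene")
print(np.round(st["ee_pos"],1),st["eef_rot"][2],np.round(st["ft_force"],1),np.round(st["ft_torque"],2))
a=cv2.resize(t["color"][140:240,310:480],None,fx=3,fy=3);b=cv2.resize(s["color"][170:270,335:505],None,fx=3,fy=3)
cv2.imwrite(f"pics/{sys.argv[1]}.png",np.vstack([a,b]))
for n,im,bx in(("top",t,(325,160,475,235)),("scene",s,(340,180,510,280))):
    for b in blobs(im,warm(im),bx,80): 
        c,sz,_=rect(cast(im,b,8)); d=c-[681.3,-75.4]; th=np.radians(4.48)
        print(n,c,sz,"n,t",np.round([d@[np.cos(th),np.sin(th)],d@[-np.sin(th),np.cos(th)]],1))
E
python3 look.py push
```

```text
[586.5 -83.8  34.8] 94.4720286884115 [-7.2 -1.8 11.8] [-0.22  1.48 -0.02]
top [594.  -41.8] [22.5 32.2] n,t [-84.4  40.3]
top [6.421e+02 4.000e-01] [62.4 67.5] n,t [-33.2  78.6]
scene [ 650.1 -137.7] [ 65.3 106.7] n,t [-36.  -59.7]
scene [6.242e+02 6.000e-01] [49.6 90.6] n,t [-51.   80.2]
```

View pics/push.png

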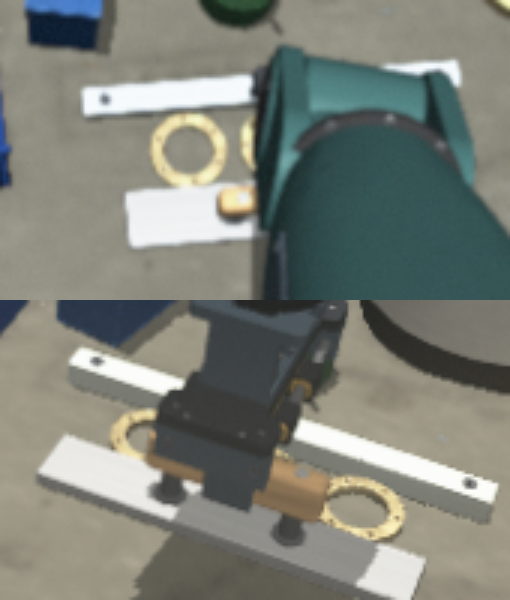

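Rings a and c are nearly at the bar. I'll keep going in 1 mm steps until the force rises.

Emit:
jog_arm(series=[[0,0.001,0,0,0,0,1],[0,0,0,0,0,0,1]])

```text
clock: 11.4
ee_pos: [587.4, -83.7, 34.8]
eef_rot: [-179.9, -0.0, 94.5]
ft_force: [-7.8, -0.8, 11.7]
finger_gap: 21.9
grip_force: 40.0
```

Emit:
jog_arm(series=[[0,0.001,0,0,0,0,1],[0,0,0,0,0,0,1]])

```text
clock: 11.57
ee_pos: [588.4, -83.6, 34.8]
eef_rot: [-179.9, -0.0, 94.5]
ft_force: [-8.3, -0.3, 11.3]
finger_gap: 21.4
grip_force: 40.0
```

Emit:
jog_arm(series=[[0,0.001,0,0,0,0,1],[0,0,0,0,0,0,1]])

```text
clock: 11.73
ee_pos: [589.2, -83.5, 34.8]
eef_rot: [-179.9, -0.0, 94.5]
ft_force: [-10.1, -0.9, 14.5]
finger_gap: 21.6
grip_force: 40.0
```

Emit:
jog_arm(series=[[0,0.0005,0,0,0,0,1],[0,0,0,0,0,0,1]])

```text
clock: 11.9
ee_pos: [589.3, -83.5, 34.9]
eef_rot: [-179.8, -0.0, 94.5]
ft_force: [-13.0, -1.3, 16.7]
finger_gap: 21.8
grip_force: 40.0
```

Emit:
jog_arm(series=[[0,0.0005,0,0,0,0,1],[0,0,0,0,0,0,1]])

```text
clock: 12.07
ee_pos: [589.4, -83.5, 34.9]
eef_rot: [-179.8, -0.0, 94.5]
ft_force: [-15.4, -1.9, 19.6]
finger_gap: 21.6
grip_force: 40.0
```

Emit:
jog_arm(series=[[0,0.0005,0,0,0,0,1],[0,0,0,0,0,0,1],[0,0,0,0,0,0,1]])

```text
clock: 12.32
ee_pos: [589.6, -83.5, 34.9]
eef_rot: [-179.8, -0.0, 94.5]
ft_force: [-17.9, -2.1, 24.2]
finger_gap: 21.7
grip_force: 40.0
```

```bash
python3 look.py push2
```

```text
[589.6 -83.5  34.9] 94.47153244180073 [-17.9  -2.1  24.2] [-0.7   3.54 -0.12]
top [597.9 -42. ] [21.7 29.9] n,t [-80.5  39.8]
top [650.    8.5] [45.5 68.8] n,t [-24.7  86.1]
scene [ 652.8 -137.4] [ 65.  106.9] n,t [-33.3 -59.6]
scene [6.268e+02 1.000e-01] [49.6 89.3] n,t [-48.4  79.5]
```

View pics/push2.png

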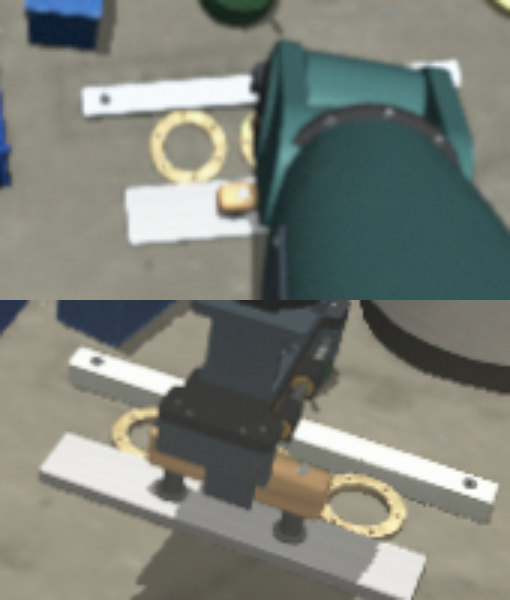

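Contact is firm: the force has gone from -8 to -18 N, with Mz near 0, so the blade is pressing squarely. I'll unload, open part-way (the fingertips stay above the rings at z = 35), then rise and look.

Emit:
jog_arm(series=[[0,-0.0005,-0.0005,0,0,0,1],[0,-0.0005,-0.0003,0,0,0,1],[0,0,0,0,0,0,1],[0,0,0,0,0,0,0.2],[0,0,0,0,0,0,0.2],[0,0,0,0,0,0,0.2],[0,0,0,0,0,0,0],[0,0,0,0,0,0,0],[0,0,0,0,0,0,0],[0,0,0,0,0,0,0]])

```text
clock: 13.25
ee_pos: [590.6, -83.4, 35.3]
eef_rot: [180.0, 0.0, 94.5]
ft_force: [-0.0, -1.4, -0.0]
finger_gap: 45.4
grip_force: 0.0
```

Free. I'll rise, then move aside to the left and back so the view is clear.

Emit:
jog_arm(series=[[0,0,-0.01,0,0,0,0],[0,0,-0.02,0,0,0,0],[0,0,-0.025,0,0,0,0],[0,0,-0.025,0,0,0,0],[0,0,-0.025,0,0,0,0],[0,0,-0.025,0,0,0,0],[0,0,-0.025,0,0,0,0],[0,0,-0.02,0,0,0,0],[0,0,-0.01,0,0,0,0]])

```text
clock: 14.0
ee_pos: [591.4, -83.6, 223.7]
eef_rot: [179.8, 0.1, 94.5]
ft_force: [0.1, -0.1, 1.0]
finger_gap: 45.3
grip_force: 0.0
```

Emit:
jog_arm(series=[[0.015,-0.004,0,0,0,0,0],[0.025,-0.006,0,0,0,0,0],[0.025,-0.006,0,0,0,0,0],[0.025,-0.006,0,0,0,0,0],[0.025,-0.006,0,0,0,0,0],[0.025,-0.006,0,0,0,0,0],[0.025,-0.006,0,0,0,0,0],[0.025,-0.006,0,0,0,0,0],[0.025,-0.006,0,0,0,0,0],[0.025,-0.006,0,0,0,0,0],[0.025,-0.006,0,0,0,0,0],[0.025,-0.006,0,0,0,0,0],[0.025,-0.006,0,0,0,0,0],[0.025,0,0,0,0,0,0],[0.025,0,0,0,0,0,0],[0.01,0,0,0,0,0,0],[0,0,0,0,0,0,0],[0,0,0,0,0,0,0]])

```text
clock: 15.5
ee_pos: [484.7, 284.4, 219.4]
eef_rot: [-179.9, 0.0, 94.5]
ft_force: [-0.0, 0.2, -0.2]
finger_gap: 45.6
grip_force: 0.0
```

```bash
python3 look.py done; python3 - <<'E'
from rig import r
from h import *
t=r.get_image("top")
for b in blobs(t,white(t),(325,155,480,235),200): print(rect(cast(t,b,12)))
E
```

```text
[484.7 284.4 219.4] 94.53589122067552 [-0.   0.2 -0.2] [-0.05  0.07 -0.01]
top [600.9 -93.1] [ 23.8 133.4] n,t [-81.5 -11.4]
top [643.2   0.9] [63.1 64.5] n,t [-32.  79.]
top [651.1 -80. ] [63.4 65.3] n,t [-30.5  -2.2]
top [ 656.5 -158.8] [64.3 65.4] n,t [-31.2 -81.2]
scene [648.3 -76.8] [ 67.4 228.3] n,t [-33.    1.2]
(array([592.2, -83.8]), array([ 51.1, 279.1]), 4.38)
(array([695.8, -77.5]), array([ 28.1, 342.8]), 4.51)
```

View pics/done.png

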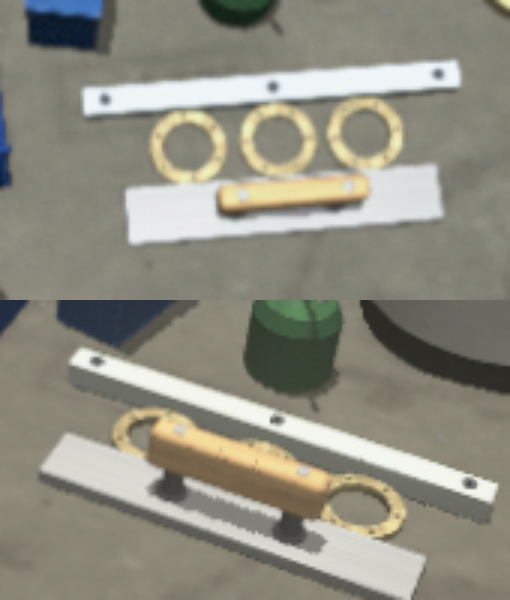

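The top crop shows the three rings in a row at (188,145), (279,139) and (365,132). Each touches the bar, at n = -31 to -32 mm with about 2 mm of calibration bias. The blade lies flat behind them and parallel to the bar, 4.4° against 4.5°. Handing in.

```bash
python3 -c "
from rig import r
print(r.sign_off())"
```

```text
the job is handed in; nothing more can be done
None
```

The job is handed in at about 16 s: all three rings were pushed together into a row against the stop bar (each within about 2 mm in the final picture), and the straightedge is lying flat and released behind them.

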